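Make up two opal kits on their fitted boards

TASK

Make up the two kits on the wooden boards: the longer board with three recesses gets the dropper bottle, the larger opal and the round gem jar, and the shorter board with two recesses gets the dust blower and the smaller opal. Seat each thing the right way up, fully down in the recess that fits it, and leave it standing there released. Leave the grey stone and the roll of tape behind them where they are.

Things in the scene. Friction and masses are not known exactly. Their poses are not given: they have to be found in the camera images.
- long_board: longer pale wood kit board, 96 (x) x 300 (y) x 12 mm, fixed; origin at the centre of its underside, z up. Three recesses along its y axis, at x = 0, 8 mm deep, flat grey felt floors at z = 4 mm: round, 54 mm diameter, at y = -111 mm (for the dropper); oblong, 67 (x) x 106 (y) mm, at y = -11 mm (larger opal, lengthways); round, 72 mm diameter, at y = +102 mm (gem jar)
- short_board: shorter pale wood kit board, 96 (x) x 188 (y) x 12 mm, fixed; origin at the centre of its underside, z up. Two recesses along its y axis, at x = 0, 8 mm deep, flat grey felt floors at z = 4 mm: nearly square, 60 (x) x 70 (y) mm, at y = -47 mm (smaller opal, longer side along the board); round, 72 mm diameter, at y = +46 mm (dust blower)
- dropper_center (a point): dropper bottle, amber glass with a black cap and rubber bulb, standing upright; body 34 mm diameter up to 64 mm, cap 21 mm diameter from 64 mm to the top at 102 mm (pick it by the cap from above). The point is on its axis half-way up, 51 mm above its underside; its z axis points up
- large_opal_center (a point): the larger rough opal, brown with a blue-green face, 47 (x) x 86 (y) x 45 mm high, lying flat; the point is at its centre, 22.5 mm above its underside; grasp it across x (47 mm), its y axis is its long direction; its z axis points up
- gem_jar_center (a point): round gem jar, flat and black-lidded, 24 mm high; lid 50 mm diameter (upper 9 mm), 47 mm below it; the point is on its axis half-way up, 12 mm above its underside; its z axis points up
- small_opal_center (a point): the smaller rough opal, brown with a blue face, 38 (x) x 49 (y) x 26 mm high, lying flat; the point is at its centre, 13 mm above its underside; grasp it across x (38 mm), its y axis is its longer direction; its z axis points up
- blower_center (a point): black rubber dust blower, standing upright on its bulb: bulb 50 mm diameter up to 61 mm, above it a slim neck of about 14 mm or less up to 110 mm (pick it by the neck from above). The point is on its axis half-way up, 55 mm above its underside; its z axis points up
- grey_stone: rough grey stone, 47 x 60 x 36 mm, loose, behind the stock; not part of the kits; origin at the centre of its underside
- tape_roll: roll of beige masking tape lying flat, 67 mm diameter, 19 mm high, loose, behind the stock; not part of the kits; origin at the centre of its underside
Mind the look-alikes: they are no part of the job. Leave any purple look-alike of the part that bears blower_center alone.

How it is judged:
By the outcome, as a careful person would: the job done as asked, in the order asked, and still so for the second after the job is handed in, with the robot touching nothing.
It also fails if it takes over 136 s, if anything falls off the work surface, if the arm or the gripper's body presses on something with over 40 N, if the wrist force passes 120 N, or if a joint passes its speed limit or range.

ROBOT

A 6-joint arm with a two-finger parallel gripper is mounted at the origin on a cart in front of the work surface, level with it; the furniture and walls round the work are solid. World frame = base frame: x ahead of the robot, y to its left, z up, the work surface at z = 0. Lengths are in m, angles in rad, forces in N, time in s.
With the tool pointing down it reaches from about 0.375 to 0.925 m from the base axis. Payload 5.7 kg.
Tool frame: the origin (TCP) lies on the centre line of the jaws, within the pads' length; the fingertips stand 22 mm ahead of it and the grasp point (between the pads) lies 3 mm ahead of it; z points along the fingers, y is the line along which they close (so a half turn about z gives the same grasp; the last joint's range is limited). The gripper opens to 88 mm and grips with 3 to 60 N. Pads are 20 mm wide; open, the fingers measure 115 mm over their backs; the gripper's body (75 mm by 178 mm) begins 61 mm behind the grasp point.
Start: joints at [-1.3, 0.359, 1.51, -0, 1.272, -0.115], TCP at [0.226, -0.556, 0.245] pointing down, gripper open.
Joint ranges: [-2.97, 2.97], [-1.01, 2.36], [0.21, 2.38], [-0.96, 4.11], [0.2, 2.71], [-2.98, 2.98]. Speed limits (rad/s): [2.39, 2.39, 3.14, 3.14, 3.14, 3.14].

INTERFACE

Orientations are given as a unit quaternion [w, x, y, z].
In Python, from cell import r gives the robot as it stands. The module is installed in compiled form; this text tells all that it offers.
- The arm moves only by the tool step_arm, never from a script. Its argument "targets" is a list of rows, each a list of 7 numbers: the opening, from 0 (shut) to 1 (fully open), then the shift along the tool's x, y, z in units of 30 mm (1.0 is 30 mm), then the turn, a rotation vector about the tool's x, y, z in units of 6 degrees (1.0 is 6 degrees). A call has 1 to 10 rows; each row is the pose to reach, as a shift and turn from the pose commanded when the call began, along the tool's axes at that moment; what a row does not reach only later rows make up. A row lasts 1/12 s, in which the tool goes at most 41.7 mm and 7.16 degrees, less where a joint would pass 70% of its speed; a pose out of reach is approached as far as the arm can. A call with a gripper value outside its range is refused whole. The fingers move at their own pace and stop on an object; "newtons" is the grip in N (left out, the last holds). Time passes only in rows, so rows that repeat a pose let the fingers close. It gives the time, the measured TCP pose, the force, the opening and the grip force at its end, in the units of the state.
- r.get_obs(): the state, without advancing time (a new reading comes with each control period).
- r.grab_frame(name): name is "side" or "top" or "wrist"; returns (picture, depth): 384x512x3 uint8, red, green, blue; 384x512 float32, m along the optical axis (not along the pixel's ray), 0 where there is no reading.
- r.get_calibration(name): a dict with "K" (3x3 intrinsics, pixels), "extrinsics" (4x4, takes a point from world to camera coordinates); the wrist camera has in their place "tool_from_camera" (4x4, takes a point from camera to tool coordinates, whose origin is the TCP and whose axes are the flange's). Camera axes: x right, y down, z forward; pixel columns grow to the right and rows downward; lengths in m; the calibration is good to about 2 mm. The wrist camera is an equidistant fisheye: a pixel r from the principal point sees the ray r / f radians off the axis. A picture is of the moment at which its call begins: read the wrist's pose just before it. get_calibration takes no time and is no camera call.
- r.hand_in(): hands the job in; it is judged then, once.
Trained networks look in the newest picture that a camera, given by its name, has taken for a name from the list of things; names that differ only in an ending like _2 or _b are one class to them, and where a whole thing is asked for, a point or a joint stands for the part that bears it (a point fixed in the world has none). Each returns a list of dicts, best first, with "p" (0 to 1); they miss things now and then, are a little off and sometimes report something else, mostly with a low value. They report only what shows in the picture. A call takes as long as a camera call. They do not tell look-alikes from the thing itself.
- r.spot_in(camera, label): "location" ([x, y, z] in m, in the coordinates of the camera as it stood for that picture, good to about 4 mm: the middle of the surface that is visible of it).
The state is a dict: "time_s": time; "joint_pos": joint angles; "joint_velocities": joint speeds; "tau": joint torques, N m; "eef_pos": TCP position; "eef_rot": TCP orientation; "force": force on the tool from outside, world axes, zero at the start; "ft_torque": the same for the moment, N m; "opening": finger opening in m; "grip_force": force on a finger pad.
Only numpy, scipy, OpenCV 4.12 (cv2) and the standard library are available. Lean on these libraries where they do the work, as an engineer would, in place of code of your own. Each camera call takes 0.05 s, during which the arm holds its last target. There are 200 camera calls.

## Working session

There is one attempt and no reset: what is moved stays moved. The work goes in short steps, Python scripts to look and compute and a tool call to move; the robot and the scene stay as the last step left them, time stands still between calls to the robot, and variables do not carry over. Pictures are saved under pics/ and viewed, at most 14 in all, crops included, and the job is handed in when it is done.

Besides the shell and the picture viewer there is one more tool, called after "Emit:" as name(argument=value, ...) on one line, values as JSON. step_arm: Moves the arm, as the interface text tells. Its arguments: {"type":"object","properties":{"targets":{"type":"array","items":{"type":"array","items":{"type":"number"}}},"newtons":{"type":"number"}},"required":["targets"]}

```bash
mkdir -p pics; cat > h.py <<'E'
import numpy as np, cv2
from cell import r
from scipy.spatial.transform import Rotation as R
def cam2world(name,p):
    c=r.get_calibration(name); p=np.append(p,1)
    if 'extrinsics' in c: return (np.linalg.inv(c['extrinsics'])@p)[:3]
    o=r.get_obs(); q=np.array(o['eef_rot']); T=np.eye(4); T[:3,:3]=R.from_quat(q[[1,2,3,0]]).as_matrix(); T[:3,3]=o['eef_pos']
    return (T@c['tool_from_camera']@p)[:3]
def proj(name,w):
    c=r.get_calibration(name); p=(np.array(c['extrinsics'])@np.append(w,1))[:3]; u=c['K']@p; return (u[:2]/u[2]).round().astype(int)
def cloud(name,d):
    c=r.get_calibration(name);K=c['K'];v,u=np.mgrid[:d.shape[0],:d.shape[1]]
    P=np.stack([(u-K[0,2])/K[0,0]*d,(v-K[1,2])/K[1,1]*d,d,np.ones_like(d)],-1)
    return (P@np.linalg.inv(c['extrinsics']).T)[...,:3]
E
python3 - <<'E'
from h import *
o=r.get_obs();print(o)
for n in ['top','side']:
    im,d=r.grab_frame(n);cv2.imwrite(f'pics/{n}0.png',im[...,::-1]);np.savez(f'{n}0.npz',im=im,d=d)
    print(n,r.get_calibration(n)['K'].tolist(),np.round(r.get_calibration(n)['extrinsics'],3).tolist())
    for l in ['long_board','short_board','dropper_center','large_opal_center','gem_jar_center','small_opal_center','blower_center','grey_stone','tape_roll']:
        for s in r.spot_in(n,l)[:3]:
            w=cam2world(n,s['location']);print(l,round(s['p'],2),w.round(3),proj(n,w))
E
```

```text
{'time_s': 0.0, 'joint_pos': array([-1.30010744e+00,  3.59501523e-01,  1.51139998e+00,  2.19347376e-05,
        1.27250809e+00, -1.15101296e-01]), 'joint_velocities': array([-0.00084873, -0.00054787, -0.00020987,  0.00085987,  0.00015787,
        0.00077847]), 'tau': array([ 1.41439727e-03, -5.15371048e+01, -2.70726621e+01,  6.76883385e-02,
        3.53078486e-02, -1.28908350e-04]), 'eef_pos': array([ 0.2256025 , -0.55528306,  0.24382399]), 'eef_rot': array([-9.06533818e-04,  9.81453571e-01,  1.91697842e-01, -6.01533982e-05]), 'force': array([ 0.72403889,  0.30403453, -0.89405551]), 'ft_torque': array([-0.0085319 ,  0.035855  , -0.00142072]), 'grip_force': 0.0, 'opening': 0.08727819059601016}
top [[396.87861519838793, 0.0, 257.27525606072186], [0.0, 396.87861519838793, 189.46999703076602], [0.0, 0.0, 1.0]] [[-0.018, -1.0, 0.006, 0.001], [-0.997, 0.018, -0.075, 0.632], [0.075, -0.007, -0.997, 0.919], [0.0, 0.0, 0.0, 1.0]]
long_board 0.9 [ 0.446 -0.16   0.009] [321 267]
short_board 0.79 [0.456 0.165 0.009] [185 265]
dropper_center 0.57 [0.658 0.008 0.055] [249 177]
large_opal_center 0.
[... 480 characters left out ...]
18239637933], [0.0, 466.5139611521455, 200.1533311356037], [0.0, 0.0, 1.0]] [[0.994, -0.108, 0.015, -0.614], [-0.056, -0.621, -0.782, 0.109], [0.094, 0.777, -0.623, 1.146], [0.0, 0.0, 0.0, 1.0]]
long_board 0.79 [ 0.44  -0.181  0.012] [193 284]
short_board 0.73 [0.458 0.152 0.006] [201 195]
dropper_center 0.78 [ 0.658 -0.002  0.047] [280 215]
large_opal_center 0.76 [ 0.625 -0.286  0.03 ] [282 311]
gem_jar_center 0.77 [0.638 0.269 0.021] [261 163]
small_opal_center 0.71 [0.647 0.133 0.016] [269 192]
blower_center 0.91 [ 0.643 -0.162  0.041] [282 263]
blower_center 0.76 [ 0.548 -0.092  0.043] [238 244]
grey_stone 0.76 [0.794 0.048 0.023] [327 206]
tape_roll 0.61 [ 0.768 -0.094  0.016] [329 246]
```

```bash
ls pics
```

```text
side0.png
top0.png
```

View pics/top0.png

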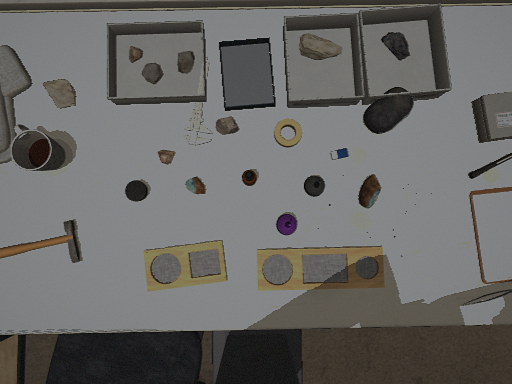

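View pics/side0.png

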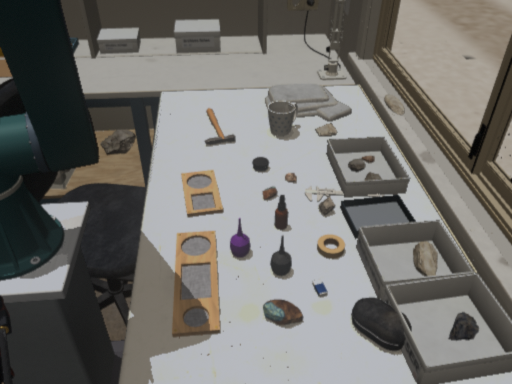

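Top view shows these candidates. For the blower: black (313,186), or the purple look-alike (286,223), which I reject. For the small opal: brown/blue (196,186), or the plain brown stones (166,156) and (227,125), both rejected. The large opal is at (370,190), the jar at (136,190) and the dropper at (249,177). Next I measure poses from depth and check one close crop.

```bash
python3 - <<'E'
from h import *
z=np.load('top0.npz');im,d=z['im'],z['d'];P=cloud('top',d)
tab=(P[...,0]>.45)&(P[...,0]<.7)&(abs(P[...,2])<.01)&(d>0)
print('table z',np.median(P[tab][:,2]))
for n,(x,y) in dict(drop=(.658,.008),lop=(.621,-.275),jar=(.633,.272),sop=(.644,.133),blow=(.634,-.145),purple=(.551,-.08)).items():
    m=(np.hypot(P[...,0]-x,P[...,1]-y)<.065)&(P[...,2]>.010)&(d>0)
    k,l,st,c=cv2.connectedComponentsWithStats(m.astype(np.uint8)); i=1+np.argmax(st[1:,4]); p=P[l==i]
    (cx,cy),(w,h),a=cv2.minAreaRect(p[:,:2].astype(np.float32)*1000)
    q=p[p[:,2]>p[:,2].max()-.012]
    print(n,len(p),'rect',[round(t,1) for t in (cx,cy,w,h,a)],'zmax',p[:,2].max().round(3),'topmean',q.mean(0).round(3),'mean',p.mean(0).round(3), np.round(np.percentile(p,[1,99],0),3).tolist())
# boards: wood colour
hsv=cv2.cvtColor(im,cv2.COLOR_RGB2HSV);print(hsv[280,300],hsv[250,370],hsv[245,160])
wood=(cv2.inRange(hsv,(12,60,50),(32,255,255))>0)&(P[...,0]<.54)&(P[...,0]>.38)
wood=cv2.morphologyEx(wood.astype(np.uint8),cv2.MORPH_CLOSE,np.ones((3,3)))
# project wood top plane z=.012: intersect rays
c=r.get_calibration('top');E=np.linalg.inv(c['extrinsics']);K=c['K'];v,u=np.mgrid[:384,:512]
ray=np.stack([(u-K[0,2])/K[0,0],(v-K[1,2])/K[1,1],np.ones(u.shape)],-1)@E[:3,:3].T
W=E[:3,3]+ray*((.012-E[2,3])/ray[...,2])[...,None]
k,l,st,cc=cv2.connectedComponentsWithStats(wood)
for i in np.argsort(-st[1:,4])[:2]+1:
    p=W[l==i][:,:2].astype(np.float32)*1000
    print('board',st[i],[np.round(t,1) for t in cv2.minAreaRect(p)])
    cs,_=cv2.findContours((l==i).astype(np.uint8),cv2.RETR_CCOMP,cv2.CHAIN_APPROX_NONE)
    for q in cs:
        if len(q)>25:
            w=np.array([W[b,a,:2] for a,b in q[:,0]],np.float32)*1000; print('  contour',len(q),[np.round(t,1) for t in cv2.minAreaRect(w)])
cv2.imwrite('pics/crop.png',cv2.resize(im[140:300,120:400,::-1],None,fx=2.8,fy=2.8,interpolation=cv2.INTER_CUBIC))
E
```

```text
table z -0.00029012159477587174
drop 187 rect [659.6, 8.2, 32.8, 32.6, 85.4] zmax 0.102 topmean [0.66  0.008 0.098] mean [0.657 0.008 0.062] [[0.643, -0.008, 0.013], [0.676, 0.024, 0.101]]
lop 506 rect [624.0, -278.9, 42.1, 81.5, 63.9] zmax 0.048 topmean [ 0.615 -0.271  0.04 ] mean [ 0.622 -0.275  0.031] [[0.586, -0.301, 0.013], [0.66, -0.255, 0.046]]
jar 360 rect [634.7, 278.5, 48.3, 49.5, 40.9] zmax 0.027 topmean [0.635 0.278 0.023] mean [0.635 0.278 0.023] [[0.612, 0.255, 0.016], [0.658, 0.302, 0.027]]
sop 228 rect [643.8, 139.1, 44.0, 36.1, 35.8] zmax 0.029 topmean [0.647 0.138 0.021] mean [0.645 0.138 0.019] [[0.627, 0.119, 0.01], [0.665, 0.16, 0.026]]
blow 348 rect [637.5, -143.8, 45.0, 46.5, 85.7] zmax 0.111 topmean [ 0.639 -0.144  0.106] mean [ 0.637 -0.142  0.049] [[0.616, -0.166, 0.022], [0.66, -0.122, 0.104]]
purple 349 rect [549.2, -77.0, 47.2, 47.0, 88.9] zmax 0.112 topmean [ 0.549 -0.078  0.11 ] mean [ 0.549 -0.076  0.049] [[0.526, -0.099, 0.023], [0.573, -0.055, 0.103]]
[ 16 115 133] [ 18 115 131] [102   9 137]
board [ 257  246  128   45 3007] [array([ 443.3, -156.7]), array([ 97.5, 300.6]), np.float64(0.3)]
  contour 331 [array([ 443.3, -156.7]), array([ 97.5, 300.6]), np.float64(0.3)]
  contour 65 [array([ 443.8, -265.5]), array([53. , 54.1]), np.float64(43.1)]
  contour 88 [array([442., -54.]), array([71.2, 72.6]), np.float64(88.9)]
  contour 142 [array([ 443.4, -166.6]), array([107. ,  70.3]), np.float64(88.9)]
board [ 144  240   83   51 1870] [array([456.2, 164.7]), array([ 96.7, 188.6]), np.float64(6.4)]
  contour 234 [array([456.2, 164.7]), array([ 96.7, 188.6]), np.float64(6.4)]
  contour 87 [array([450.6, 209.9]), array([73.5, 70.2]), np.float64(88.9)]
  contour 105 [array([461.3, 117.9]), array([62.4, 72.8]), np.float64(6.5)]
```

View pics/crop.png

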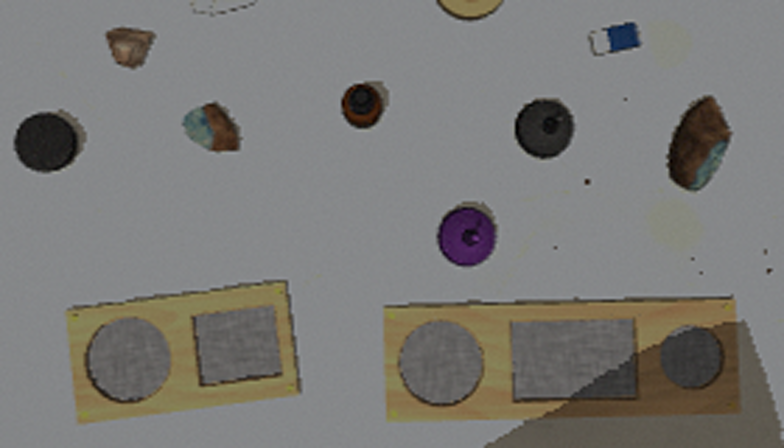

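Crop check: the black blower is at (545,128) and the purple one at (466,237). Both opals show blue faces, at (210,128) and (700,145), and the boards are clear. I'll do the dropper first.

```bash
cat >> h.py <<'E'
def go(*ts):
    """each t=(x,y,z,psi_deg): print shift/turn units from present pose; psi = heading of tool x"""
    o=r.get_obs(); q=np.array(o['eef_rot']); M=R.from_quat(q[[1,2,3,0]])
    X=M.as_matrix()[:,0]; print('at',np.round(o['eef_pos'],4),'psi',np.degrees(np.arctan2(X[1],X[0])).round(1),'j',np.degrees(o['joint_pos']).round(),'open',round(o['opening'],4),'grip',round(o['grip_force'],1),'t',o['time_s'])
    for x,y,z,p in ts:
        a=np.radians(p); T=R.from_matrix(np.array([[np.cos(a),np.sin(a),0],[np.sin(a),-np.cos(a),0],[0,0,-1]]).T.T)
        print((M.inv().apply(np.array([x,y,z])-o['eef_pos'])/.03).round(2),(np.degrees((M.inv()*T).as_rotvec())/6).round(2))
E
python3 -c "
from h import *
go((.660,.008,.22,90))"
```

```text
at [ 0.2258 -0.5559  0.2446] psi 22.1 j [-74.  21.  87.   0.  73.  -7.] open 0.088 grip 0.0 t 1.0
[ 20.48 -11.97   0.82] [ -0.    -0.   -11.32]
```

Emit:
step_arm(targets=[[0.6, 20.48, -11.97, 0.82, 0, 0, -11.32], [0.6, 20.48, -11.97, 0.82, 0, 0, -11.32], [0.6, 20.48, -11.97, 0.82, 0, 0, -11.32], [0.6, 20.48, -11.97, 0.82, 0, 0, -11.32], [0.6, 20.48, -11.97, 0.82, 0, 0, -11.32], [0.6, 20.48, -11.97, 0.82, 0, 0, -11.32], [0.6, 20.48, -11.97, 0.82, 0, 0, -11.32], [0.6, 20.48, -11.97, 0.82, 0, 0, -11.32], [0.6, 20.48, -11.97, 0.82, 0, 0, -11.32], [0.6, 20.48, -11.97, 0.82, 0, 0, -11.32]])

```text
time_s: 1.83
eef_pos: [0.4808, -0.2242, 0.2305]
eef_rot: [0.0, 0.705, 0.709, 0.0]
force: [0.2, 0.6, -0.0]
opening: 0.0526
grip_force: 0.0
```

```bash
python3 -c "
from h import *
go((.660,.008,.22,90))"
```

```text
at [ 0.4808 -0.2242  0.2305] psi 90.4 j [-32.  16.  96.  -0.  68. -33.] open 0.0526 grip 0.0 t 1.8333
[7.7  6.03 0.35] [0.   0.   0.06]
```

Emit:
step_arm(targets=[[0.6, 7.7, 6.0, 0.35, 0, 0, 0], [0.6, 7.7, 6.0, 0.35, 0, 0, 0], [0.6, 7.7, 6.0, 0.35, 0, 0, 0], [0.6, 7.7, 6.0, 0.35, 0, 0, 0], [0.6, 7.7, 6.0, 0.35, 0, 0, 0], [0.6, 7.7, 6.0, 0.35, 0, 0, 0], [0.6, 7.7, 6.0, 0.35, 0, 0, 0], [0.6, 7.7, 6.0, 0.35, 0, 0, 0], [0.6, 7.7, 6.0, 0.35, 0, 0, 0], [0.6, 7.7, 6.0, 0.35, 0, 0, 0]])

```text
time_s: 2.67
eef_pos: [0.6591, 0.005, 0.2194]
eef_rot: [-0.0, 0.707, 0.708, -0.001]
force: [0.5, 0.1, 0.0]
opening: 0.0528
grip_force: 0.0
```

```bash
python3 - <<'E'
from h import *
im,d=r.grab_frame('wrist');cv2.imwrite('pics/w1.png',im[...,::-1])
for l in ['dropper_center','blower_center','small_opal_center']:
    for s in r.spot_in('wrist',l)[:3]: print(l,round(s['p'],2),cam2world('wrist',s['location']).round(3))
print(r.get_calibration('wrist'))
go((.660,.008,.087,90))
E
```

```text
dropper_center 0.97 [0.661 0.014 0.059]
blower_center 0.84 [ 0.556 -0.07   0.044]
blower_center 0.65 [ 0.639 -0.127  0.04 ]
small_opal_center 0.58 [0.646 0.136 0.024]
{'K': array([[297.31863964,   0.        , 250.13872718],
       [  0.        , 297.31863964, 191.98952986],
       [  0.        ,   0.        ,   1.        ]]), 'tool_from_camera': array([[-2.80491794e-05, -9.59310859e-01, -2.82352039e-01,
         7.73384627e-02],
       [ 9.99999962e-01, -1.04727369e-04,  2.56477424e-04,
        -1.02540984e-03],
       [-2.75611565e-04, -2.82352021e-01,  9.59310826e-01,
        -1.40805375e-01],
       [ 0.00000000e+00,  0.00000000e+00,  0.00000000e+00,
         1.00000000e+00]])}
at [0.6589 0.0037 0.22  ] psi 89.9 j [-6. 27. 80. -0. 73. -6.] open 0.0525 grip 0.0 t 2.8667
[0.14 0.04 4.43] [-0.    0.   -0.01]
```

View pics/w1.png

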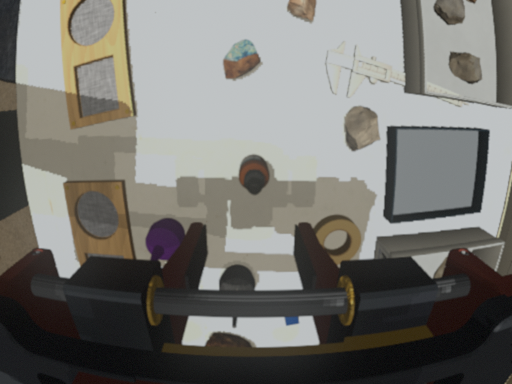

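The wrist view shows the dropper centred between the fingers, with its cap at (255,182). I descend and grip.

Emit:
step_arm(targets=[[0.6, 0.1, 0, 1.3, 0, 0, 0], [0.6, 0.1, 0, 2.6, 0, 0, 0], [0.6, 0.1, 0, 3.6, 0, 0, 0], [0.6, 0.1, 0, 4.4, 0, 0, 0], [0.6, 0.1, 0, 4.4, 0, 0, 0], [0.1, 0.1, 0, 4.4, 0, 0, 0], [0.1, 0.1, 0, 4.4, 0, 0, 0], [0.1, 0.1, 0, 4.4, 0, 0, 0], [0.1, 0.1, 0, 4.4, 0, 0, 0], [0.1, 0.1, 0, 4.4, 0, 0, 0]], newtons=20)

```text
time_s: 3.7
eef_pos: [0.6608, 0.008, 0.0896]
eef_rot: [0.001, 0.707, 0.707, 0.001]
force: [0.7, 0.5, -0.8]
opening: 0.0229
grip_force: 0.1
```

Emit:
step_arm(targets=[[0.1, 0, 0, -1, 0, 0, 0], [0.1, 0, 0, -2, 0, 0, 0], [0.1, 0, 0, -3, 0, 0, 0], [0.1, 0, 0, -4.4, 0, 0, 0], [0.1, 0, 0, -4.4, 0, 0, 0]])

```text
time_s: 4.12
eef_pos: [0.6644, 0.0079, 0.2291]
eef_rot: [0.005, 0.707, 0.707, 0.005]
force: [2.4, -0.9, -0.2]
opening: 0.0206
grip_force: 20.0
```

```bash
python3 -c "
from h import *
go((.444,-.267,.22,90))"
```

```text
at [0.6644 0.0079 0.2291] psi 90.0 j [-5. 26. 80.  0. 73. -5.] open 0.0206 grip 20.0 t 4.1167
[-9.16 -7.36  0.21] [0.14 0.01 0.01]
```

Emit:
step_arm(targets=[[0.1, -9.15, -7.25, 0.1, 0, 0, 0], [0.1, -9.15, -7.25, 0.1, 0, 0, 0], [0.1, -9.15, -7.25, 0.1, 0, 0, 0], [0.1, -9.15, -7.25, 0.1, 0, 0, 0], [0.1, -9.15, -7.25, 0.1, 0, 0, 0], [0.1, -9.15, -7.25, 0.1, 0, 0, 0], [0.1, -9.15, -7.25, 0.1, 0, 0, 0], [0.1, -9.15, -7.25, 0.1, 0, 0, 0], [0.1, -9.15, -7.25, 0.1, 0, 0, 0], [0.1, -9.15, -7.25, 0.1, 0, 0, 0]])

```text
time_s: 4.95
eef_pos: [0.4402, -0.2693, 0.2174]
eef_rot: [0.001, 0.708, 0.706, -0.001]
force: [0.3, -0.0, -0.6]
opening: 0.0208
grip_force: 20.0
```

Emit:
step_arm(targets=[[0.1, 0, 0, 0, 0, 0, 0], [0.1, 0, 0, 0, 0, 0, 0], [0.1, 0, 0, 0, 0, 0, 0]])

```text
time_s: 5.2
eef_pos: [0.4431, -0.2655, 0.217]
eef_rot: [0.0, 0.707, 0.708, 0.0]
force: [-0.3, -0.2, -1.0]
opening: 0.0207
grip_force: 20.0
```

```bash
python3 - <<'E'
from h import *
im,d=r.grab_frame('wrist');cv2.imwrite('pics/w2.png',im[...,::-1])
go((.444,-.267,.094,90))
E
```

```text
at [ 0.4431 -0.2654  0.2169] psi 90.1 j [-39.  15.  99.   0.  66. -39.] open 0.021 grip 20.0 t 5.25
[-0.05  0.03  4.1 ] [ 0.   -0.    0.02]
```

View pics/w2.png

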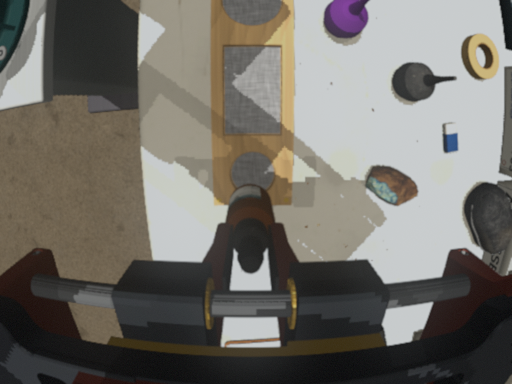

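The wrist view shows the dropper held at (250,210) and lined up with the round recess at (252,172). I lower it.

Emit:
step_arm(targets=[[0.1, -0.03, 0.03, 1.2, 0, 0, 0], [0.1, -0.03, 0.03, 2.4, 0, 0, 0], [0.1, -0.03, 0.03, 3.3, 0, 0, 0], [0.1, -0.03, 0.03, 3.8, 0, 0, 0], [0.1, -0.03, 0.03, 4.0, 0, 0, 0], [0.1, -0.03, 0.03, 4.1, 0, 0, 0], [0.1, -0.03, 0.03, 4.15, 0, 0, 0], [0.1, -0.03, 0.03, 4.15, 0, 0, 0]])

```text
time_s: 5.92
eef_pos: [0.4433, -0.2665, 0.0935]
eef_rot: [-0.0, 0.706, 0.708, -0.0]
force: [-2.7, 0.7, 4.5]
opening: 0.0207
grip_force: 20.0
```

Emit:
step_arm(targets=[[0.5, 0, 0, 0, 0, 0, 0], [0.5, 0, 0, 0, 0, 0, 0], [0.5, 0, 0, 0, 0, 0, 0], [0.5, 0, 0, -1, 0, 0, 0], [0.5, 0, 0, -2, 0, 0, 0], [0.5, 0, 0, -3, 0, 0, 0], [0.5, 0, 0, -4, 0, 0, 0], [0.5, 0, 0, -4, 0, 0, 0]])

```text
time_s: 6.58
eef_pos: [0.4465, -0.2695, 0.2182]
eef_rot: [0.005, 0.707, 0.707, 0.001]
force: [1.0, -0.6, 0.4]
opening: 0.0439
grip_force: 0.0
```

```bash
python3 - <<'E'
from h import *
z=np.load('top0.npz');P=cloud('top',z['d'])
for n,(x,y) in dict(lop=(.624,-.278),sop=(.644,.139)).items():
    m=(np.hypot(P[...,0]-x,P[...,1]-y)<.06)&(P[...,2]>.006)&(z['d']>0)
    k,l,st,c=cv2.connectedComponentsWithStats(m.astype(np.uint8)); i=1+np.argmax(st[1:,4]); p=P[l==i][:,:2]
    w,V=np.linalg.eigh(np.cov(p.T)); print(n,np.sqrt(w)*4000,'long axis deg',np.degrees(np.arctan2(V[1,1],V[0,1])),p.mean(0))
go((.624,-.277,.22,153.9))
E
```

```text
lop [44.42196871 82.41752765] long axis deg 158.23485255181512 [ 0.6220065  -0.27479339]
sop [36.34267169 48.79339965] long axis deg 55.706908388368184 [0.64505212 0.13787934]
at [ 0.4465 -0.2695  0.2182] psi 90.0 j [-39.  15.  99.   0.  66. -39.] open 0.0439 grip 0.0 t 6.5833
[-0.25  5.92 -0.01] [  0.04   0.1  -10.64]
```

Emit:
step_arm(targets=[[0.9, -0.25, 5.9, 1, 0, 0, -11], [0.9, -0.25, 5.9, 1, 0, 0, -11], [0.9, -0.25, 5.9, 1, 0, 0, -11], [0.9, -0.25, 5.9, 1, 0, 0, -11], [0.9, -0.25, 5.9, 1, 0, 0, -11], [0.9, -0.25, 5.9, 1, 0, 0, -11], [0.9, -0.25, 5.9, 1, 0, 0, -11], [0.9, -0.25, 5.9, 1, 0, 0, -11], [0.9, -0.25, 5.9, 1, 0, 0, -11], [0.9, -0.25, 5.9, 1, 0, 0, -11]])

```text
time_s: 7.42
eef_pos: [0.6203, -0.2744, 0.1814]
eef_rot: [-0.0, 0.204, 0.979, 0.0]
force: [0.0, -0.1, -0.6]
opening: 0.0793
grip_force: 0.0
```

Emit:
step_arm(targets=[[0.9, 0, 0, 0, 0, 0, 0], [0.9, 0, 0, 0, 0, 0, 0], [0.9, 0, 0, 0, 0, 0, 0]])

```text
time_s: 7.67
eef_pos: [0.6202, -0.2746, 0.1819]
eef_rot: [-0.0, 0.208, 0.978, 0.0]
force: [-0.1, -0.3, 0.3]
opening: 0.0789
grip_force: 0.0
```

```bash
cat >> h.py <<'E'
def wcloud(name=None):
    c=r.get_calibration('wrist');K=c['K'];o=r.get_obs();im,d=r.grab_frame('wrist')
    if name: cv2.imwrite(name,im[...,::-1])
    v,u=np.mgrid[:384,:512];a,b=u-K[0,2],v-K[1,2];rr=np.hypot(a,b)+1e-9;t=np.tan(np.minimum(rr/K[0,0],1.5))/rr
    P=np.stack([a*t*d,b*t*d,d,np.ones_like(d)],-1)
    q=np.array(o['eef_rot']);T=np.eye(4);T[:3,:3]=R.from_quat(q[[1,2,3,0]]).as_matrix();T[:3,3]=o['eef_pos']
    W=(P@(T@c['tool_from_camera']).T)[...,:3]; W[(d<=0)|(rr/K[0,0]>1.3)]=9
    return im,W
def blob(W,x,y,rad,zlo,zhi=.2):
    m=(np.hypot(W[...,0]-x,W[...,1]-y)<rad)&(W[...,2]>zlo)&(W[...,2]<zhi)
    k,l,st,c=cv2.connectedComponentsWithStats(m.astype(np.uint8));i=1+np.argmax(st[1:,4]);p=W[l==i]
    w,V=np.linalg.eigh(np.cov(p[:,:2].T))
    print(len(p),'rect',[np.round(t,1) for t in cv2.minAreaRect(p[:,:2].astype(np.float32)*1000)],'pca',(np.sqrt(w)*4000).round(1),np.degrees(np.arctan2(V[1,1],V[0,1])).round(1),'mean',p.mean(0).round(4),'zmax',p[:,2].max().round(3))
E
python3 - <<'E'
from h import *
im,W=wcloud('pics/w3.png')
t=W[(abs(W[...,2])<.02)];print('table',np.median(t[:,2]))
for zl in(.006,.012,.02):blob(W,.623,-.277,.06,zl,.07)
go()
E
```

```text
table 0.0009272427703469477
2425 rect [array([ 625.2, -279.5]), array([45.5, 81.2]), np.float64(56.7)] pca [43.9 80.3] 159.2 mean [ 0.62   -0.2769  0.0328] zmax 0.047
2414 rect [array([ 625.3, -279.5]), array([44.6, 81.6]), np.float64(58.8)] pca [43.5 80.4] 159.3 mean [ 0.62   -0.2768  0.0329] zmax 0.047
2319 rect [array([ 624.2, -278.1]), array([42.7, 78.4]), np.float64(61.1)] pca [42.3 78.9] 159.2 mean [ 0.6199 -0.2764  0.0335] zmax 0.047
at [ 0.6202 -0.2747  0.182 ] psi 156.0 j [-30.  30.  80.   0.  70. -96.] open 0.079 grip 0.0 t 7.7167
```

View pics/w3.png

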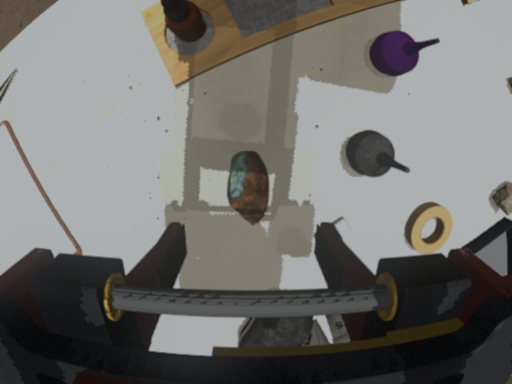

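The wrist view shows the dropper seated at (185,30). The large opal is at (248,185), in line with the fingers.

Emit:
step_arm(targets=[[0.9, -0.1, -0.07, 1.3, 0, 0, -0.2], [0.9, -0.1, -0.07, 2.6, 0, 0, -0.2], [0.9, -0.1, -0.07, 3.8, 0, 0, -0.2], [0.9, -0.1, -0.07, 4.6, 0, 0, -0.2], [0.9, -0.1, -0.07, 5.0, 0, 0, -0.2], [0.9, -0.1, -0.07, 5.0, 0, 0, -0.2], [0.3, -0.1, -0.07, 5.0, 0, 0, -0.2], [0.3, -0.1, -0.07, 5.0, 0, 0, -0.2], [0.3, -0.1, -0.07, 5.0, 0, 0, -0.2], [0.3, -0.1, -0.07, 5.0, 0, 0, -0.2]], newtons=30)

```text
time_s: 8.55
eef_pos: [0.6234, -0.2786, 0.0343]
eef_rot: [0.002, 0.197, 0.98, -0.0]
force: [0.3, 0.3, -0.1]
opening: 0.056
grip_force: 0.0
```

Emit:
step_arm(targets=[[0.3, 0, 0, 0, 0, 0, 0], [0.3, 0, 0, 0, 0, 0, 0], [0.3, 0, 0, 0, 0, 0, 0], [0.3, 0, 0, 0, 0, 0, 0]])

```text
time_s: 8.88
eef_pos: [0.6228, -0.2781, 0.0334]
eef_rot: [0.001, 0.197, 0.98, -0.0]
force: [-0.8, -0.7, 5.6]
opening: 0.0425
grip_force: 29.5
```

Emit:
step_arm(targets=[[0.3, 0, 0, -0.7, 0, 0, 0], [0.3, 0, 0, -2, 0, 0, 0], [0.3, 0, 0, -3.3, 0, 0, 0], [0.3, 0, 0, -4.3, 0, 0, 0], [0.3, 0, 0, -4.3, 0, 0, 0]])

```text
time_s: 9.3
eef_pos: [0.6256, -0.2798, 0.1683]
eef_rot: [0.005, 0.197, 0.98, -0.002]
force: [0.9, -0.6, -1.6]
opening: 0.0427
grip_force: 29.0
```

```bash
python3 - <<'E'
from h import *
im,W=wcloud()
blob(W,.623,-.278,.07,.10,.19)
go((.4435,-.1675,.163,90.3))
E
```

```text
8899 rect [array([ 624.4, -279. ]), array([66.1, 60.6]), np.float64(20.3)] pca [58.4 61.3] 131.9 mean [ 0.6159 -0.2763  0.1699] zmax 0.19
at [ 0.6242 -0.2791  0.1651] psi 157.2 j [-30.  31.  81.   0.  68. -97.] open 0.0425 grip 29.0 t 9.35
[7.   1.1  0.02] [ 0.03  0.06 11.15]
```

Emit:
step_arm(targets=[[0.3, 7.0, 1.1, 0, 0, 0, 11.15], [0.3, 7.0, 1.1, 0, 0, 0, 11.15], [0.3, 7.0, 1.1, 0, 0, 0, 11.15], [0.3, 7.0, 1.1, 0, 0, 0, 11.15], [0.3, 7.0, 1.1, 0, 0, 0, 11.15], [0.3, 7.0, 1.1, 0, 0, 0, 11.15], [0.3, 7.0, 1.1, 0, 0, 0, 11.15], [0.3, 7.0, 1.1, 0, 0, 0, 11.15], [0.3, 7.0, 1.1, 0, 0, 0, 11.15], [0.3, 7.0, 1.1, 0, 0, 0, 11.15]])

```text
time_s: 10.18
eef_pos: [0.4396, -0.1652, 0.1595]
eef_rot: [-0.002, 0.707, 0.707, -0.0]
force: [-0.6, 0.2, -2.6]
opening: 0.0422
grip_force: 29.0
```

Emit:
step_arm(targets=[[0.3, 0, 0, 0, 0, 0, 0], [0.3, 0, 0, 0, 0, 0, 0]])

```text
time_s: 10.35
eef_pos: [0.4401, -0.1655, 0.1599]
eef_rot: [-0.002, 0.704, 0.71, -0.0]
force: [0.7, -0.7, -2.1]
opening: 0.0427
grip_force: 29.0
```

```bash
python3 - <<'E'
from h import *
im,W=wcloud('pics/w4.png')
go((.4435,-.1675,.038,90.3))
E
```

```text
at [ 0.4403 -0.1657  0.1602] psi 90.4 j [-29.  16. 108.   0.  56. -29.] open 0.0426 grip 29.0 t 10.4
[-0.07  0.12  4.07] [-0.02 -0.01  0.02]
```

View pics/w4.png

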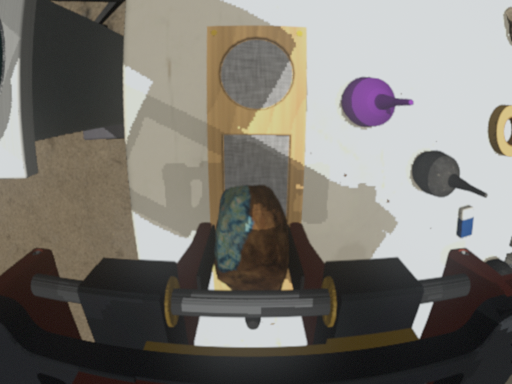

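The opal is at (250,235), held straight and aligned with the oblong recess. I lower it.

Emit:
step_arm(targets=[[0.3, -0.07, 0.12, 1.2, 0, 0, 0], [0.3, -0.07, 0.12, 2.4, 0, 0, 0], [0.3, -0.07, 0.12, 3.2, 0, 0, 0], [0.3, -0.07, 0.12, 3.7, 0, 0, 0], [0.3, -0.07, 0.12, 3.9, 0, 0, 0], [0.3, -0.07, 0.12, 4.0, 0, 0, 0], [0.3, -0.07, 0.12, 4.05, 0, 0, 0], [0.3, -0.07, 0.12, 4.08, 0, 0, 0]])

```text
time_s: 11.07
eef_pos: [0.4455, -0.1686, 0.0394]
eef_rot: [0.001, 0.705, 0.709, 0.0]
force: [-0.3, -0.3, -1.5]
opening: 0.0429
grip_force: 29.0
```

Emit:
step_arm(targets=[[0.3, 0, 0, 0.05, 0, 0, 0], [0.3, 0, 0, 0.1, 0, 0, 0], [0.3, 0, 0, 0.1, 0, 0, 0]])

```text
time_s: 11.32
eef_pos: [0.4458, -0.1687, 0.0373]
eef_rot: [0.001, 0.705, 0.709, 0.0]
force: [-1.0, 1.1, 7.3]
opening: 0.0427
grip_force: 29.7
```

Emit:
step_arm(targets=[[0.8, 0, 0, 0, 0, 0, 0], [0.8, 0, 0, 0, 0, 0, 0], [0.8, 0, 0, 0, 0, 0, 0], [0.8, 0, 0, 0, 0, 0, 0], [0.8, 0, 0, -1, 0, 0, 0], [0.8, 0, 0, -2, 0, 0, 0], [0.8, 0, 0, -3.4, 0, 0, 0], [0.8, 0, 0, -4.6, 0, 0, 0]])

```text
time_s: 11.98
eef_pos: [0.4444, -0.168, 0.1755]
eef_rot: [-0.001, 0.705, 0.709, -0.0]
force: [0.9, -0.9, -0.7]
opening: 0.0703
grip_force: 0.0
```

```bash
python3 - <<'E'
from h import *
im,W=wcloud('pics/w5.png')
blob(W,.4435,-.1675,.06,.02,.09)
blob(W,.4435,-.2675,.04,.02,.12)
go((.635,.2785,.17,130))
E
```

```text
2569 rect [array([ 445.5, -172.4]), array([82.5, 43.8]), np.float64(85.6)] pca [42.9 80.2] 92.6 mean [ 0.4459 -0.1666  0.0371] zmax 0.051
1063 rect [array([ 441.4, -259.7]), array([26.4, 33.2]), np.float64(89.2)] pca [20.3 34.9] -179.3 mean [ 0.4415 -0.254   0.0527] zmax 0.082
at [ 0.4482 -0.1699  0.1818] psi 90.3 j [-29.  15. 106.   0.  59. -29.] open 0.0701 grip 0.0 t 12.0333
[14.91  6.31  0.38] [ 0.06  0.07 -6.61]
```

View pics/w5.png

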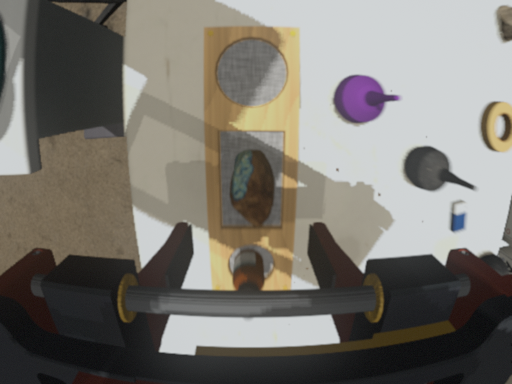

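The large opal sits inside the oblong recess at (252,187) and the dropper is in its own at (250,265). The jar is next.

Emit:
step_arm(targets=[[0.9, 14.9, 6.3, 0.3, 0, 0, -6.6], [0.9, 14.9, 6.3, 0.3, 0, 0, -6.6], [0.9, 14.9, 6.3, 0.3, 0, 0, -6.6], [0.9, 14.9, 6.3, 0.3, 0, 0, -6.6], [0.9, 14.9, 6.3, 0.3, 0, 0, -6.6], [0.9, 14.9, 6.3, 0.3, 0, 0, -6.6], [0.9, 14.9, 6.3, 0.3, 0, 0, -6.6], [0.9, 14.9, 6.3, 0.3, 0, 0, -6.6], [0.9, 14.9, 6.3, 0.3, 0, 0, -6.6], [0.9, 14.9, 6.3, 0.3, 0, 0, -6.6]])

```text
time_s: 12.87
eef_pos: [0.6052, 0.2186, 0.1659]
eef_rot: [-0.0, 0.423, 0.906, -0.0]
force: [1.4, -0.8, 0.6]
opening: 0.0791
grip_force: 0.0
```

```bash
python3 - <<'E'
from h import *
go((.635,.2785,.15,130))
E
```

```text
at [0.6052 0.2186 0.1659] psi 129.9 j [ 14.  28.  86.   0.  66. -26.] open 0.0791 grip 0.0 t 12.8667
[0.89 2.05 0.53] [-0.   -0.   -0.01]
```

Emit:
step_arm(targets=[[0.9, 0.89, 2.05, 0.5, 0, 0, 0], [0.9, 0.89, 2.05, 0.5, 0, 0, 0], [0.9, 0.89, 2.05, 0.5, 0, 0, 0], [0.9, 0.89, 2.05, 0.5, 0, 0, 0]])

```text
time_s: 13.2
eef_pos: [0.6346, 0.2775, 0.15]
eef_rot: [-0.001, 0.422, 0.907, -0.001]
force: [0.2, -0.0, 0.2]
opening: 0.0791
grip_force: 0.0
```

```bash
python3 - <<'E'
from h import *
im,W=wcloud()
blob(W,.635,.2785,.05,.015,.04)
go((.635,.2785,.033,130))
E
```

```text
2139 rect [array([636.9, 280.3]), array([49. , 48.7]), np.float64(40.0)] pca [49.4 50. ] 138.7 mean [0.636  0.2807 0.0245] zmax 0.027
at [0.6342 0.2762 0.1504] psi 130.0 j [ 18.  33.  80.  -0.  68. -22.] open 0.0787 grip 0.0 t 13.25
[0.04 0.08 3.91] [-0.02 -0.   -0.  ]
```

Emit:
step_arm(targets=[[0.9, 0.04, 0.1, 1.2, 0, 0, 0], [0.9, 0.04, 0.1, 2.4, 0, 0, 0], [0.9, 0.04, 0.1, 3.3, 0, 0, 0], [0.9, 0.04, 0.1, 3.95, 0, 0, 0], [0.9, 0.04, 0.1, 3.95, 0, 0, 0], [0.4, 0.04, 0.1, 3.95, 0, 0, 0], [0.4, 0.04, 0.1, 3.95, 0, 0, 0], [0.4, 0.04, 0.1, 3.95, 0, 0, 0], [0.4, 0.04, 0.1, 3.95, 0, 0, 0], [0.4, 0.04, 0.1, 3.95, 0, 0, 0]], newtons=25)

```text
time_s: 14.08
eef_pos: [0.6375, 0.2794, 0.0344]
eef_rot: [0.001, 0.423, 0.906, 0.001]
force: [0.7, -0.3, 7.4]
opening: 0.0497
grip_force: 25.3
```

Emit:
step_arm(targets=[[0.4, 0, 0, 0, 0, 0, 0], [0.4, 0, 0, 0, 0, 0, 0]])

```text
time_s: 14.25
eef_pos: [0.6375, 0.2794, 0.0344]
eef_rot: [0.001, 0.423, 0.906, 0.001]
force: [-0.4, -0.8, 6.0]
opening: 0.0496
grip_force: 25.0
```

Gripped at 49.7 mm, which matches the lid. I lift.

Emit:
step_arm(targets=[[0.4, 0, 0, -1, 0, 0, 0], [0.4, 0, 0, -2.2, 0, 0, 0], [0.4, 0, 0, -3.4, 0, 0, 0], [0.4, 0, 0, -4.6, 0, 0, 0], [0.4, 0, 0, -4.6, 0, 0, 0]])

```text
time_s: 14.67
eef_pos: [0.641, 0.2809, 0.1795]
eef_rot: [0.005, 0.423, 0.906, 0.005]
force: [1.3, 1.2, 0.5]
opening: 0.0493
grip_force: 25.0
```

```bash
python3 - <<'E'
from h import *
go((.443,-.0545,.165,130))
E
```

```text
at [0.641  0.2809 0.1795] psi 129.9 j [ 18.  31.  78.   0.  70. -22.] open 0.0493 grip 25.0 t 14.6667
[ -4.33 -12.24   0.35] [ 0.12  0.05 -0.01]
```

Emit:
step_arm(targets=[[0.4, -4.35, -12.1, 0.2, 0, 0, 0], [0.4, -4.35, -12.1, 0.2, 0, 0, 0], [0.4, -4.35, -12.1, 0.2, 0, 0, 0], [0.4, -4.35, -12.1, 0.2, 0, 0, 0], [0.4, -4.35, -12.1, 0.2, 0, 0, 0], [0.4, -4.35, -12.1, 0.2, 0, 0, 0], [0.4, -4.35, -12.1, 0.2, 0, 0, 0], [0.4, -4.35, -12.1, 0.2, 0, 0, 0], [0.4, -4.35, -12.1, 0.2, 0, 0, 0], [0.4, -4.35, -12.1, 0.2, 0, 0, 0]])

```text
time_s: 15.5
eef_pos: [0.4383, -0.0569, 0.1644]
eef_rot: [-0.001, 0.424, 0.906, -0.001]
force: [0.2, 0.8, -0.7]
opening: 0.0492
grip_force: 25.0
```

Emit:
step_arm(targets=[[0.4, 0, 0, 0, 0, 0, 0], [0.4, 0, 0, 0, 0, 0, 0], [0.4, 0, 0, 0, 0, 0, 0]])

```text
time_s: 15.75
eef_pos: [0.4429, -0.0531, 0.1649]
eef_rot: [0.0, 0.423, 0.906, 0.0]
force: [0.7, -0.2, 0.3]
opening: 0.0493
grip_force: 25.0
```

```bash
python3 - <<'E'
from h import *
wcloud('pics/w6.png')
go((.443,-.0545,.038,130))
E
```

```text
at [ 0.443  -0.0529  0.1648] psi 130.0 j [-16.  14. 110.   0.  56. -56.] open 0.0496 grip 25.0 t 15.8
[-0.04 -0.04  4.23] [ 0.01  0.   -0.  ]
```

View pics/w6.png

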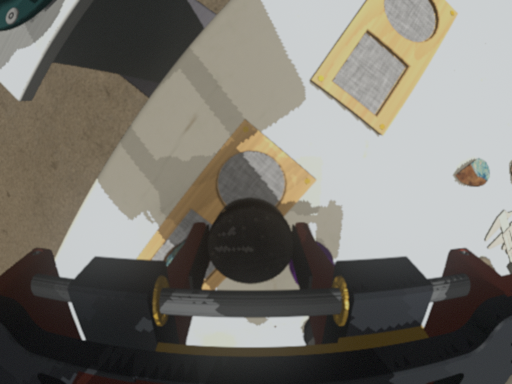

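The jar is held at (250,240), in line with the round recess at (252,178). The purple blower is off to the side at (318,260). I lower the jar.

Emit:
step_arm(targets=[[0.4, -0.03, -0.03, 1.2, 0, 0, 0], [0.4, -0.03, -0.03, 2.4, 0, 0, 0], [0.4, -0.03, -0.03, 3.3, 0, 0, 0], [0.4, -0.03, -0.03, 3.9, 0, 0, 0], [0.4, -0.03, -0.03, 4.1, 0, 0, 0], [0.4, -0.03, -0.03, 4.2, 0, 0, 0], [0.4, -0.03, -0.03, 4.25, 0, 0, 0], [0.4, -0.03, -0.03, 4.28, 0, 0, 0], [0.4, -0.03, -0.03, 4.28, 0, 0, 0]])

```text
time_s: 16.55
eef_pos: [0.4414, -0.0539, 0.0374]
eef_rot: [-0.001, 0.423, 0.906, 0.0]
force: [-3.8, 3.1, 8.0]
opening: 0.0493
grip_force: 25.0
```

Emit:
step_arm(targets=[[0.75, 0, 0, 0, 0, 0, 0], [0.75, 0, 0, 0, 0, 0, 0], [0.75, 0, 0, 0, 0, 0, 0], [0.75, 0, 0, -0.5, 0, 0, 0], [0.75, 0, 0, -1.5, 0, 0, 0], [0.75, 0, 0, -2.8, 0, 0, 0], [0.75, 0, 0, -4.1, 0, 0, 0], [0.75, 0, 0, -5.4, 0, 0, 0], [0.75, 0, 0, -5.4, 0, 0, 0]])

```text
time_s: 17.3
eef_pos: [0.4464, -0.0562, 0.2053]
eef_rot: [0.006, 0.423, 0.906, 0.001]
force: [-0.2, 0.2, 0.8]
opening: 0.0659
grip_force: 0.0
```

```bash
python3 - <<'E'
from h import *
im,W=wcloud()
blob(W,.443,-.0545,.04,.018,.05)
go((.638,-.144,.22,90))
E
```

```text
1579 rect [array([440.2, -53.2]), array([48.5, 47.9]), np.float64(39.0)] pca [49.7 49.9] 96.9 mean [ 0.4399 -0.0528  0.0287] zmax 0.031
at [ 0.4451 -0.0559  0.2025] psi 129.9 j [-16.  11. 108.   0.  61. -56.] open 0.0662 grip 0.0 t 17.35
[-6.38  3.05 -0.51] [0.08 0.06 6.66]
```

The jar lid is level at 28.7 mm, so it is seated. The black blower is next.

Emit:
step_arm(targets=[[0.5, -6.4, 3.05, -0.5, 0, 0, 6.65], [0.5, -6.4, 3.05, -0.5, 0, 0, 6.65], [0.5, -6.4, 3.05, -0.5, 0, 0, 6.65], [0.5, -6.4, 3.05, -0.5, 0, 0, 6.65], [0.5, -6.4, 3.05, -0.5, 0, 0, 6.65], [0.5, -6.4, 3.05, -0.5, 0, 0, 6.65], [0.5, -6.4, 3.05, -0.5, 0, 0, 6.65], [0.5, -6.4, 3.05, -0.5, 0, 0, 6.65], [0.5, -6.4, 3.05, -0.5, 0, 0, 6.65], [0.5, -6.4, 3.05, -0.5, 0, 0, 6.65]])

```text
time_s: 18.18
eef_pos: [0.6334, -0.1427, 0.2127]
eef_rot: [-0.001, 0.706, 0.708, -0.0]
force: [-0.5, -0.4, 0.9]
opening: 0.0438
grip_force: 0.0
```

```bash
python3 - <<'E'
from h import *
im,W=wcloud('pics/w7.png')
for a,b in((.07,.12),(.09,.12)): blob(W,.638,-.144,.04,a,b)
blob(W,.638,-.144,.05,.03,.06)
go((.638,-.144,.088,90))
E
```

```text
150 rect [array([ 640.9, -143.3]), array([9.9, 7.8]), np.float64(0.4)] pca [6.3 9.3] -173.9 mean [ 0.6405 -0.1427  0.0894] zmax 0.112
66 rect [array([ 640.7, -144.1]), array([4.8, 4.8]), np.float64(59.6)] pca [5.2 5.8] -166.0 mean [ 0.6406 -0.1435  0.1033] zmax 0.112
1239 rect [array([ 640.4, -144.2]), array([45.4, 45.4]), np.float64(55.5)] pca [44.4 49. ] -175.5 mean [ 0.6401 -0.14    0.0481] zmax 0.06
at [ 0.6337 -0.1428  0.213 ] psi 90.1 j [-19.  26.  82.   0.  72. -19.] open 0.0436 grip 0.0 t 18.2333
[-0.04  0.15  4.17] [-0.01 -0.01  0.02]
```

View pics/w7.png

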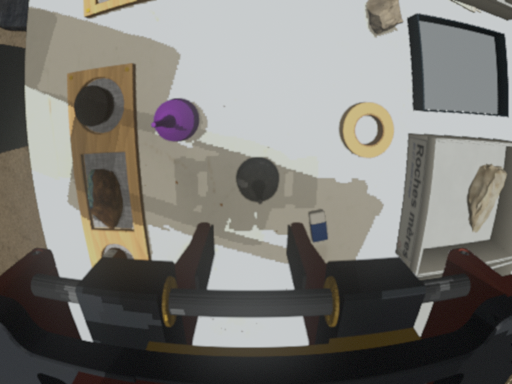

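The wrist view shows the black blower at (258,180). The purple look-alike at (175,120) stays untouched. I descend on the neck.

Emit:
step_arm(targets=[[0.5, -0.04, 0.2, 1.2, 0, 0, 0], [0.5, -0.04, 0.2, 2.4, 0, 0, 0], [0.5, -0.04, 0.2, 3.4, 0, 0, 0], [0.5, -0.04, 0.2, 4.2, 0, 0, 0], [0.5, -0.04, 0.2, 4.2, 0, 0, 0], [0.0, -0.04, 0.2, 4.2, 0, 0, 0], [0.0, -0.04, 0.2, 4.2, 0, 0, 0], [0.0, -0.04, 0.2, 4.2, 0, 0, 0], [0.0, -0.04, 0.2, 4.2, 0, 0, 0], [0.0, -0.04, 0.2, 4.2, 0, 0, 0]], newtons=20)

```text
time_s: 19.07
eef_pos: [0.6421, -0.1452, 0.089]
eef_rot: [0.001, 0.707, 0.707, 0.001]
force: [0.1, -0.6, -0.3]
opening: 0.0141
grip_force: 0.0
```

Emit:
step_arm(targets=[[0, 0, 0, 0, 0, 0, 0], [0, 0, 0, 0, 0, 0, 0], [0, 0, 0, 0, 0, 0, 0]])

```text
time_s: 19.32
eef_pos: [0.6419, -0.1452, 0.0886]
eef_rot: [0.001, 0.707, 0.707, 0.0]
force: [-0.6, -0.6, 7.0]
opening: 0.0103
grip_force: 20.2
```

Emit:
step_arm(targets=[[0, 0, 0, -0.6, 0, 0, 0], [0, 0, 0, -1.6, 0, 0, 0], [0, 0, 0, -2.8, 0, 0, 0], [0, 0, 0, -4.2, 0, 0, 0], [0, 0, 0, -4.2, 0, 0, 0]])

```text
time_s: 19.73
eef_pos: [0.6456, -0.1463, 0.2221]
eef_rot: [0.006, 0.707, 0.707, 0.003]
force: [2.5, -0.1, -0.4]
opening: 0.0108
grip_force: 19.9
```

```bash
python3 - <<'E'
from h import *
go((.451,.2105,.205,90))
E
```

```text
at [ 0.6456 -0.1463  0.2221] psi 90.0 j [-19.  26.  81.   0.  72. -19.] open 0.0108 grip 19.9 t 19.7333
[11.9  -6.49  0.44] [0.12 0.04 0.01]
```

Emit:
step_arm(targets=[[0, 11.85, -6.35, 0.2, 0, 0, 0], [0, 11.85, -6.35, 0.2, 0, 0, 0], [0, 11.85, -6.35, 0.2, 0, 0, 0], [0, 11.85, -6.35, 0.2, 0, 0, 0], [0, 11.85, -6.35, 0.2, 0, 0, 0], [0, 11.85, -6.35, 0.2, 0, 0, 0], [0, 11.85, -6.35, 0.2, 0, 0, 0], [0, 11.85, -6.35, 0.2, 0, 0, 0], [0, 11.85, -6.35, 0.2, 0, 0, 0], [0, 11.85, -6.35, 0.2, 0, 0, 0]])

```text
time_s: 20.57
eef_pos: [0.4481, 0.213, 0.2073]
eef_rot: [-0.001, 0.707, 0.708, 0.0]
force: [0.6, -0.6, -0.9]
opening: 0.0103
grip_force: 19.9
```

Emit:
step_arm(targets=[[0, 0, 0, 0, 0, 0, 0], [0, 0, 0, 0, 0, 0, 0], [0, 0, 0, 0, 0, 0, 0], [0, 0, 0, 0, 0, 0, 0]])

```text
time_s: 20.9
eef_pos: [0.4513, 0.2096, 0.2074]
eef_rot: [0.0, 0.707, 0.707, 0.0]
force: [-0.3, 0.8, -0.7]
opening: 0.0106
grip_force: 19.9
```

```bash
python3 - <<'E'
from h import *
im,W=wcloud('pics/w8.png')
go((.451,.2105,.0925,90))
E
```

```text
at [0.4514 0.2095 0.2073] psi 89.9 j [ 17.  14. 102.  -0.  64.  17.] open 0.0103 grip 19.9 t 20.95
[ 0.03 -0.01  3.83] [ 0.    0.   -0.01]
```

View pics/w8.png

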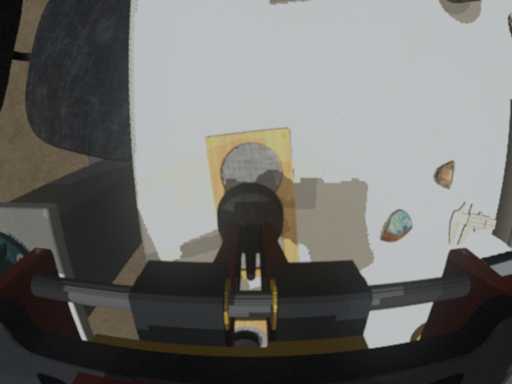

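The blower is held at (250,210), in line with the round recess at (250,170). I lower it.

Emit:
step_arm(targets=[[0, 0.03, 0, 1.2, 0, 0, 0], [0, 0.03, 0, 2.3, 0, 0, 0], [0, 0.03, 0, 3.1, 0, 0, 0], [0, 0.03, 0, 3.5, 0, 0, 0], [0, 0.03, 0, 3.7, 0, 0, 0], [0, 0.03, 0, 3.8, 0, 0, 0], [0, 0.03, 0, 3.85, 0, 0, 0], [0, 0.03, 0, 3.88, 0, 0, 0], [0, 0.03, 0, 3.88, 0, 0, 0]])

```text
time_s: 21.7
eef_pos: [0.4523, 0.2112, 0.0929]
eef_rot: [0.001, 0.707, 0.707, 0.001]
force: [-1.3, -1.6, 10.3]
opening: 0.0108
grip_force: 20.7
```

Emit:
step_arm(targets=[[0.2, 0, 0, 0, 0, 0, 0], [0.4, 0, 0, 0, 0, 0, 0], [0.4, 0, 0, 0, 0, 0, 0], [0.4, 0, 0, -0.6, 0, 0, 0], [0.4, 0, 0, -1.6, 0, 0, 0], [0.4, 0, 0, -2.8, 0, 0, 0], [0.4, 0, 0, -4.0, 0, 0, 0], [0.4, 0, 0, -4.0, 0, 0, 0]])

```text
time_s: 22.37
eef_pos: [0.4547, 0.2127, 0.2175]
eef_rot: [0.003, 0.707, 0.707, 0.005]
force: [-0.1, 0.2, -0.3]
opening: 0.0347
grip_force: 0.0
```

```bash
python3 - <<'E'
from h import *
im,W=wcloud()
blob(W,.451,.2105,.045,.02,.12);blob(W,.451,.2105,.045,.09,.13)
go((.643,.138,.16,50))
E
```

```text
1525 rect [array([449.1, 210.6]), array([46.2, 46.2]), np.float64(47.8)] pca [42.3 46.5] -178.8 mean [0.4493 0.2146 0.0555] zmax 0.116
74 rect [array([449.3, 210.1]), array([5.1, 4.3]), np.float64(25.9)] pca [4.7 6.3] 177.6 mean [0.4493 0.2107 0.1052] zmax 0.116
at [0.4535 0.2123 0.2148] psi 90.0 j [ 17.  14. 101.   0.  64.  17.] open 0.0353 grip 0.0 t 22.4167
[-2.48  6.3   1.87] [ 0.07 -0.05  6.67]
```

Emit:
step_arm(targets=[[0.9, -2.5, 6.3, 1.8, 0, 0, 6.65], [0.9, -2.5, 6.3, 1.8, 0, 0, 6.65], [0.9, -2.5, 6.3, 1.8, 0, 0, 6.65], [0.9, -2.5, 6.3, 1.8, 0, 0, 6.65], [0.9, -2.5, 6.3, 1.8, 0, 0, 6.65], [0.9, -2.5, 6.3, 1.8, 0, 0, 6.65], [0.9, -2.5, 6.3, 1.8, 0, 0, 6.65], [0.9, -2.5, 6.3, 1.8, 0, 0, 6.65], [0.9, -2.5, 6.3, 1.8, 0, 0, 6.65], [0.9, -2.5, 6.3, 1.8, 0, 0, 6.65]])

```text
time_s: 23.25
eef_pos: [0.6381, 0.1372, 0.1569]
eef_rot: [-0.0, 0.905, 0.425, -0.0]
force: [0.6, 0.6, -0.4]
opening: 0.0792
grip_force: 0.0
```

```bash
python3 - <<'E'
from h import *
im,W=wcloud()
cv2.imwrite('pics/w9.png',cv2.resize(im[110:270,160:340,::-1],None,fx=3,fy=3,interpolation=cv2.INTER_CUBIC))
for zl in(.005,.01,.014):blob(W,.644,.138,.05,zl,.05)
go((.644,.138,.032,50))
E
```

```text
1325 rect [array([644.1, 139.2]), array([45.5, 37.3]), np.float64(28.0)] pca [36.  46.7] 51.7 mean [0.648 0.141 0.02 ] zmax 0.028
1299 rect [array([644.8, 139.6]), array([43.8, 37.3]), np.float64(28.0)] pca [36.1 45.1] 51.8 mean [0.6482 0.1413 0.0202] zmax 0.028
1183 rect [array([647.4, 138.9]), array([41.9, 33.5]), np.float64(34.4)] pca [34.5 42.6] -140.8 mean [0.6489 0.141  0.021 ] zmax 0.028
at [0.6384 0.1372 0.1572] psi 50.3 j [ 6. 30. 85.  0. 66. 46.] open 0.079 grip 0.0 t 23.3
[0.14 0.13 4.17] [-0.    0.    0.04]
```

View pics/w9.png

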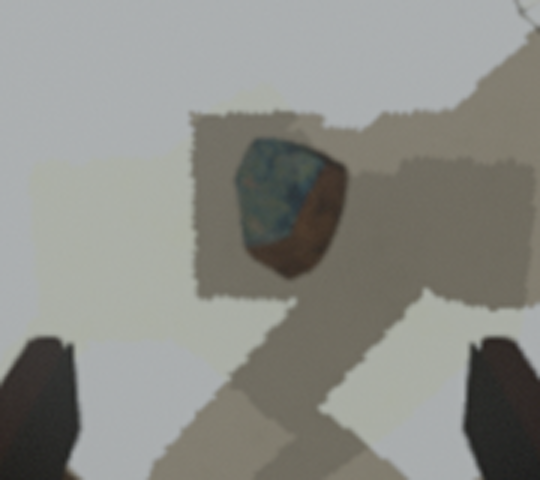

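The stone is at (290,205), lying roughly along the tool x axis. I check its extent against angle before closing.

```bash
python3 - <<'E'
from h import *
im,W=wcloud()
m=(np.hypot(W[...,0]-.646,W[...,1]-.139)<.04)&(W[...,2]>.006)&(W[...,2]<.05);p=W[m][:,:2]
for a in range(20,80,6):
    t=np.radians(a);L=p@[np.cos(t),np.sin(t)];S=p@[-np.sin(t),np.cos(t)]
    f=lambda v:np.percentile(v,[.5,99.5])
    c=f(L).mean()*np.array([np.cos(t),np.sin(t)])+f(S).mean()*np.array([-np.sin(t),np.cos(t)])
    print(a,(np.ptp(f(L))*1e3).round(1),(np.ptp(f(S))*1e3).round(1),c.round(4))
go((.6465,.139,.032,50))
E
```

```text
20 41.6 37.9 [0.6455 0.1403]
26 42.5 36.6 [0.645  0.1399]
32 43.9 35.7 [0.6448 0.1395]
38 45.0 35.1 [0.645  0.1388]
44 46.1 34.9 [0.6455 0.1381]
50 46.9 35.2 [0.6463 0.1375]
56 47.4 35.3 [0.6471 0.1374]
62 47.3 35.7 [0.6478 0.1376]
68 47.1 36.7 [0.6482 0.1378]
74 46.7 37.7 [0.6483 0.1383]
at [0.6386 0.1372 0.1574] psi 50.2 j [ 6. 30. 85.  0. 66. 46.] open 0.0789 grip 0.0 t 23.35
[0.21 0.16 4.18] [ 0.   -0.    0.04]
```

Emit:
step_arm(targets=[[0.9, 0.2, 0.18, 1.2, 0, 0, -0.3], [0.9, 0.2, 0.18, 2.4, 0, 0, -0.3], [0.9, 0.2, 0.18, 3.4, 0, 0, -0.3], [0.9, 0.2, 0.18, 4.2, 0, 0, -0.3], [0.9, 0.2, 0.18, 4.2, 0, 0, -0.3], [0.25, 0.2, 0.18, 4.2, 0, 0, -0.3], [0.25, 0.2, 0.18, 4.2, 0, 0, -0.3], [0.25, 0.2, 0.18, 4.2, 0, 0, -0.3], [0.25, 0.2, 0.18, 4.2, 0, 0, -0.3], [0.25, 0.2, 0.18, 4.2, 0, 0, -0.3]], newtons=20)

```text
time_s: 24.18
eef_pos: [0.6486, 0.1378, 0.0326]
eef_rot: [0.0, 0.899, 0.438, 0.001]
force: [-0.3, 0.0, 0.5]
opening: 0.0489
grip_force: 0.0
```

Emit:
step_arm(targets=[[0.25, 0, 0, 0, 0, 0, 0], [0.25, 0, 0, 0, 0, 0, 0], [0.25, 0, 0, 0, 0, 0, 0], [0.25, 0, 0, 0, 0, 0, 0]])

```text
time_s: 24.52
eef_pos: [0.648, 0.1377, 0.0315]
eef_rot: [0.0, 0.899, 0.438, 0.0]
force: [0.3, -0.0, 6.3]
opening: 0.0336
grip_force: 19.5
```

Emit:
step_arm(targets=[[0.25, 0, 0, -0.6, 0, 0, 0], [0.25, 0, 0, -1.6, 0, 0, 0], [0.25, 0, 0, -2.8, 0, 0, 0], [0.25, 0, 0, -4.0, 0, 0, 0], [0.25, 0, 0, -4.0, 0, 0, 0], [0.25, 0, 0, -4.0, 0, 0, 0]])

```text
time_s: 25.02
eef_pos: [0.6492, 0.1379, 0.1533]
eef_rot: [0.001, 0.899, 0.438, 0.002]
force: [-0.4, -0.2, -0.8]
opening: 0.0336
grip_force: 19.5
```

```bash
python3 - <<'E'
from h import *
go((.4615,.118,.153,96.4))
E
```

```text
at [0.6492 0.1379 0.1533] psi 51.9 j [ 6. 30. 84.  0. 65. 44.] open 0.0336 grip 19.5 t 25.0167
[-4.38 -4.52 -0.02] [ 0.04 -0.02 -7.41]
```

Emit:
step_arm(targets=[[0.25, -4.35, -4.5, 0, 0, 0, -7.4], [0.25, -4.35, -4.5, 0, 0, 0, -7.4], [0.25, -4.35, -4.5, 0, 0, 0, -7.4], [0.25, -4.35, -4.5, 0, 0, 0, -7.4], [0.25, -4.35, -4.5, 0, 0, 0, -7.4], [0.25, -4.35, -4.5, 0, 0, 0, -7.4], [0.25, -4.35, -4.5, 0, 0, 0, -7.4], [0.25, -4.35, -4.5, 0, 0, 0, -7.4], [0.25, -4.35, -4.5, 0, 0, 0, -7.4], [0.25, -4.35, -4.5, 0, 0, 0, -7.4]])

```text
time_s: 25.85
eef_pos: [0.4616, 0.1182, 0.1504]
eef_rot: [-0.0, 0.668, 0.744, -0.0]
force: [0.1, 0.3, -0.4]
opening: 0.0339
grip_force: 19.5
```

```bash
python3 - <<'E'
from h import *
im,W=wcloud('pics/w10.png')
go((.4615,.118,.0355,96.4))
E
```

```text
at [0.4616 0.1182 0.1505] psi 96.2 j [  6.  17. 108.   0.  55.  -0.] open 0.0336 grip 19.5 t 25.9
[-0.01 -0.    3.83] [-0.   -0.   -0.03]
```

View pics/w10.png

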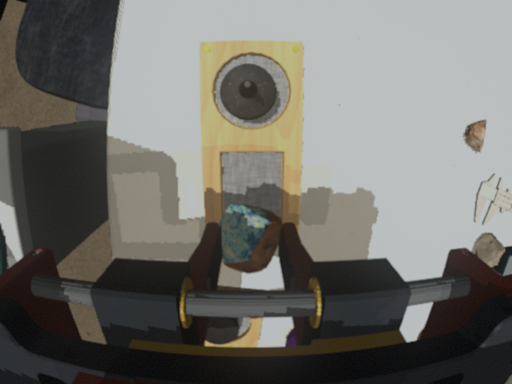

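The blower is seated in its recess at (250,90). The small opal at (250,237) lines up with the square recess. I lower it.

Emit:
step_arm(targets=[[0.25, 0, 0, 1.2, 0, 0, 0], [0.25, 0, 0, 2.3, 0, 0, 0], [0.25, 0, 0, 3.1, 0, 0, 0], [0.25, 0, 0, 3.5, 0, 0, 0], [0.25, 0, 0, 3.7, 0, 0, 0], [0.25, 0, 0, 3.8, 0, 0, 0], [0.25, 0, 0, 3.82, 0, 0, 0], [0.25, 0, 0, 3.85, 0, 0, 0], [0.25, 0, 0, 3.85, 0, 0, 0]])

```text
time_s: 26.65
eef_pos: [0.4616, 0.1183, 0.0361]
eef_rot: [0.001, 0.667, 0.745, 0.001]
force: [-0.8, 0.4, -0.6]
opening: 0.0337
grip_force: 19.5
```

Emit:
step_arm(targets=[[0.25, 0, 0, 0.02, 0, 0, 0], [0.25, 0, 0, 0.04, 0, 0, 0], [0.25, 0, 0, 0.04, 0, 0, 0]])

```text
time_s: 26.9
eef_pos: [0.4616, 0.1184, 0.0354]
eef_rot: [0.001, 0.667, 0.745, 0.001]
force: [-1.3, -1.0, 8.9]
opening: 0.034
grip_force: 19.5
```

Emit:
step_arm(targets=[[0.7, 0, 0, 0, 0, 0, 0], [0.7, 0, 0, 0, 0, 0, 0], [0.7, 0, 0, 0, 0, 0, 0], [0.7, 0, 0, -0.5, 0, 0, 0], [0.7, 0, 0, -1.5, 0, 0, 0], [0.7, 0, 0, -2.8, 0, 0, 0], [0.7, 0, 0, -4.1, 0, 0, 0], [0.7, 0, 0, -5.5, 0, 0, 0], [0.7, 0, 0, -5.5, 0, 0, 0]])

```text
time_s: 27.65
eef_pos: [0.4652, 0.1188, 0.2063]
eef_rot: [0.004, 0.667, 0.745, 0.005]
force: [1.0, 0.9, -0.5]
opening: 0.0613
grip_force: 0.0
```

Emit:
step_arm(targets=[[0.7, 4, 8, -1, 0, 0, 0], [0.7, 4, 8, -1, 0, 0, 0], [0.7, 4, 8, -1, 0, 0, 0], [0.7, 4, 8, -1, 0, 0, 0], [0.7, 4, 8, -1, 0, 0, 0], [0.7, 4, 8, -1, 0, 0, 0], [0.7, 4, 8, -1, 0, 0, 0], [0.7, 4, 8, -1, 0, 0, 0]])

```text
time_s: 28.32
eef_pos: [0.6896, 0.2664, 0.2282]
eef_rot: [0.001, 0.667, 0.745, 0.001]
force: [0.5, -0.4, -0.1]
opening: 0.0613
grip_force: 0.0
```

```bash
python3 - <<'E'
from h import *
im,d=r.grab_frame('top');P=cloud('top',d)
cv2.imwrite('pics/fin.png',cv2.resize(im[140:300,120:400,::-1],None,fx=2.8,fy=2.8,interpolation=cv2.INTER_CUBIC))
for n,x,y,rad,zl in[('drop',.444,-.267,.03,.02),('lop',.4435,-.1675,.055,.018),('jar',.443,-.0545,.035,.018),('blow',.451,.2105,.035,.02),('sop',.4615,.118,.035,.015)]:
    print(n,end=' ');blob(P,x,y,rad,zl)
E
```

```text
drop 247 rect [array([ 441.7, -261.3]), array([28.3, 33. ]), np.float64(70.6)] pca [25.3 34.1] 154.7 mean [ 0.4434 -0.2583  0.0638] zmax 0.11
lop 520 rect [array([ 444.7, -172.5]), array([42.4, 82. ]), np.float64(0.5)] pca [44.5 82.7] 91.9 mean [ 0.4464 -0.1692  0.0355] zmax 0.053
jar 374 rect [array([439.6, -54.1]), array([48.8, 48.9]), np.float64(22.7)] pca [50.5 50.7] -165.5 mean [ 0.4394 -0.0541  0.0278] zmax 0.034
blow 383 rect [array([448.3, 206. ]), array([44.7, 46. ]), np.float64(88.9)] pca [45.  48.3] -155.1 mean [0.4501 0.2031 0.0524] zmax 0.115
sop 232 rect [array([458.7, 118.8]), array([44.3, 33. ]), np.float64(88.0)] pca [36.  45.7] 95.3 mean [0.4593 0.1185 0.0232] zmax 0.033
```

View pics/fin.png

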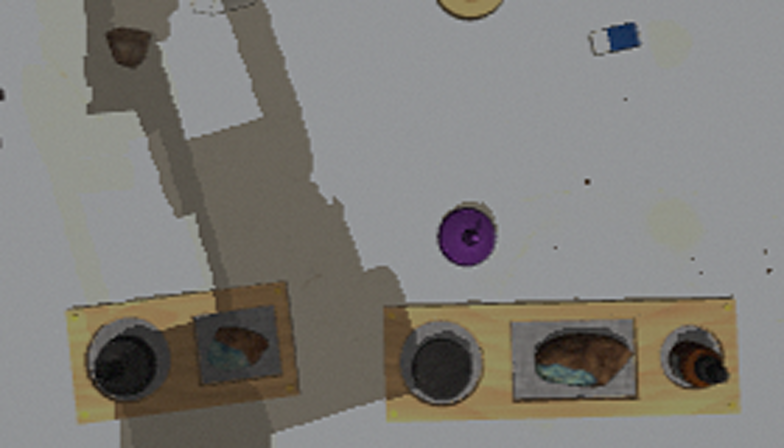

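The final view shows all five parts seated, with the blower at (122,365), small opal (238,347), jar (442,368), large opal (583,358) and dropper (695,362). The purple blower has not moved. A last check confirms the tall parts stand upright, then I hand in.

```bash
python3 - <<'E'
from h import *
im,d=r.grab_frame('top');P=cloud('top',d)
for x,y in((.444,-.267),(.451,.2105)):
    for a,b in((.02,.06),(.075,.098),(.095,.12)):
        m=(np.hypot(P[...,0]-x,P[...,1]-y)<.04)&(P[...,2]>a)&(P[...,2]<b); print(a,P[m].mean(0).round(4),m.sum())
print(r.hand_in())
E
```

```text
0.02 [ 0.4446 -0.2562  0.0467] 135
0.075 [ 0.4427 -0.2608  0.0827] 51
0.095 [ 0.4412 -0.2635  0.1016] 37
0.02 [0.4504 0.2025 0.0479] 323
0.075 [0.4487 0.2061 0.0828] 16
0.095 [0.4481 0.2071 0.1061] 12
the job is handed in; nothing more can be done
None
```

Both kits are made up and handed in. All five parts are upright and released in their recesses, and the grey stone, tape roll and purple blower were left alone; the result of the judging was not shown.

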